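# Put the wheel-nut sockets back in their coloured cups

## Robot

A 6-joint arm with a two-finger parallel gripper is mounted at the origin on the work surface. World frame = base frame: x ahead of the robot, y to its left, z up, the work surface at z = 0. Lengths are in m, angles in rad, forces in N, time in s.
With the tool pointing down it reaches from about 0.325 to 0.75 m from the base axis. Payload 7.6 kg.
Tool frame: the origin (TCP) lies at the very end of the fingers, on their centre line; the grasp point (between the pads) lies behind it (ctrl.tcp_to_grasp is the z of the grasp point in the tool frame, in m); z points along the fingers, y is the line along which they close (so a half turn about z gives the same grasp; the last joint's range is limited). The gripper opens to 85 mm and grips with 20 to 120 N. Pads are 22 mm wide; open, the fingers measure 114 mm over their backs; the gripper's body (76 mm by 85 mm) begins 54 mm behind the grasp point. The pads swing forward as they close: fully open they stand 13 mm farther back than shut.
Start: joints at [1.228, 0.052, 1.401, -0, 1.689, -0.07], TCP at [0.141, 0.506, 0.231] pointing down, gripper open.
Joint ranges: [-2.9, 2.9], [-0.91, 2.17], [0.12, 2.37], [-1.06, 4.2], [0.26, 2.73], [-2.93, 2.93]. Speed limits (rad/s): [2.57, 2.57, 3.01, 3.14, 3.14, 3.14].

## Interface

Orientations are given as a rotation vector (axis times angle).
In Python, from cell import ctrl, optics gives the robot as it stands. The module is installed in compiled form; this text tells all that it offers.
- The arm moves only by the tool jog_arm, never from a script. Its argument "commands" is a list of rows, each a list of 5 numbers: the shift along the tool's x, y, z in mm, then the turn about the tool's z in degrees, then the gripper command: -1 is fully open, 1 is shut, values between are in proportion. In form: [[tx, ty, tz, yaw, jaw], ...]. A call has 1 to 8 rows; each row shifts and turns the commanded pose from where the row before left it, along the tool's axes as they then stand; what a row does not reach is not made up. A row lasts 1/12 s, in which the tool goes at most 41.7 mm and 7.16 degrees, less where a joint would pass 70% of its speed; a pose out of reach is approached as far as the arm can. A call with a gripper value outside its range is refused whole. The fingers move at their own pace and stop on an object; the grip force is fixed at half the most. Time passes only in rows, so rows that do not move let the fingers close. It gives the time, the measured TCP pose, the force, the opening and the grip force at its end, in the units of the state.
- ctrl.get_obs(): the state, without advancing time (a new reading comes with each control period).
- optics.read_camera(name): name is "scene" or "top" or "wrist"; returns a dict with "img" (384x512x3 uint8, blue, green, red), "fx", "fy", "cx", "cy" (pixels), "position" and "orientation" of the camera in the world. Camera axes: x right, y up, looking along -z (the intrinsics and any distortion apply to the point x, -y, -z); pixel columns grow to the right and rows downward; lengths in m; the calibration is good to about 2 mm. A picture is of the moment at which its call begins. There is no depth.
- ctrl.sign_off(): hands the job in; it is judged then, once.
The state is a dict: "time_s": time; "joint_pos": joint angles; "dq": joint speeds; "joint_torque": joint torques, N m; "tool_pos": TCP position; "ee_rot": TCP orientation; "force": force on the tool from outside, world axes, zero at the start; "torque": the same for the moment, N m; "grip_width": finger opening in m; "grasp_force": force on a finger pad.
Only numpy, scipy, OpenCV 4.12 (cv2) and the standard library are available. Lean on these libraries where they do the work, as an engineer would, in place of code of your own. Each camera call takes 0.05 s, during which the arm holds its last target. There are 200 camera calls.

## Task

Put the four wheel-nut sockets with the coloured plastic sleeves back into the grid tray, each one standing upright, right down in the cup of its own colour. Leave the bare steel socket and the black extension standing where they are.

Things in the scene. Friction and masses are not known exactly. Their poses are not given: they have to be found in the camera images.
- socket_blue: Deep impact socket (17 mm) with a blue plastic sleeve, loose, standing upright on its bare steel drive end, 82 mm tall. Foot: steel cylinder 25 mm across, 22 mm high; above it the blue sleeve, 29 mm across, to the top, where a dark hexagonal mouth shows. Round, 0.15 to 0.36 kg. Origin: centre of the foot's underside; z up along its axis; any yaw is the same.
- socket_yellow: Deep impact socket (19 mm) with a yellow plastic sleeve, loose, standing upright on its bare steel drive end, 82 mm tall. Foot: steel cylinder 25 mm across, 22 mm high; above it the yellow sleeve, 31 mm across, to the top, where a dark hexagonal mouth shows. Round, 0.15 to 0.36 kg. Origin: centre of the foot's underside; z up along its axis; any yaw is the same.
- socket_red: Deep impact socket (21 mm) with a red plastic sleeve, loose, standing upright on its bare steel drive end, 82 mm tall. Foot: steel cylinder 25 mm across, 22 mm high; above it the red sleeve, 34 mm across, to the top, where a dark hexagonal mouth shows. Round, 0.15 to 0.36 kg. Origin: centre of the foot's underside; z up along its axis; any yaw is the same.
- socket_green: Deep impact socket (24 mm) with a green plastic sleeve, loose, standing upright on its bare steel drive end, 82 mm tall. Foot: steel cylinder 25 mm across, 22 mm high; above it the green sleeve, 37 mm across, to the top, where a dark hexagonal mouth shows. Round, 0.15 to 0.36 kg. Origin: centre of the foot's underside; z up along its axis; any yaw is the same.
- cup_blue: Blue square plastic cup, 52 x 52 x 20 mm high, fixed in a corner cell of the dark low grid tray (165 x 276 mm). Round open recess, 43 mm across, 15 mm deep, 2 mm chamfer; its floor is 5 mm above the cup's underside. Origin: centre of the underside, on the recess axis; z up, x and y along the tray's sides. Cup centres are 105 mm or more apart; the rest of the tray is under 35 mm high.
- cup_yellow: Yellow square plastic cup, 52 x 52 x 20 mm high, fixed in a corner cell of the dark low grid tray (165 x 276 mm). Round open recess, 43 mm across, 15 mm deep, 2 mm chamfer; its floor is 5 mm above the cup's underside. Origin: centre of the underside, on the recess axis; z up, x and y along the tray's sides. Cup centres are 105 mm or more apart; the rest of the tray is under 35 mm high.
- cup_red: Red square plastic cup, 52 x 52 x 20 mm high, fixed in a corner cell of the dark low grid tray (165 x 276 mm). Round open recess, 43 mm across, 15 mm deep, 2 mm chamfer; its floor is 5 mm above the cup's underside. Origin: centre of the underside, on the recess axis; z up, x and y along the tray's sides. Cup centres are 105 mm or more apart; the rest of the tray is under 35 mm high.
- cup_green: Green square plastic cup, 52 x 52 x 20 mm high, fixed in a corner cell of the dark low grid tray (165 x 276 mm). Round open recess, 43 mm across, 15 mm deep, 2 mm chamfer; its floor is 5 mm above the cup's underside. Origin: centre of the underside, on the recess axis; z up, x and y along the tray's sides. Cup centres are 105 mm or more apart; the rest of the tray is under 35 mm high.
- socket_bare: Bystander: bare bright steel deep socket with no sleeve, loose, standing upright among the others, 28 mm across above a 25 mm foot, 78 mm tall. Origin: centre of its underside; z up. It stays where it is.
- extension: Bystander: short black impact extension, loose, standing upright among the sockets, 25 mm across at the foot, thinner above, with a 13 mm square drive on top, 83 mm tall. Origin: centre of its underside; z up. It stays where it is.

How it is judged:
At the end, for the whole second after the job is handed in: Each sleeved socket stands still and upright (7 degrees) in the cup of its own colour, axis within 11 mm of the cup's, foot within 4 mm of the recess floor; bare socket and extension stand upright within 25 mm of their start (horizontal distance between socket_blue and cup_blue below 0.011 m and z of socket_blue in the frame of cup_blue between 0.002 and 0.009 m and angle between each of socket_blue, socket_yellow, socket_red, socket_green's own z axis and vertical below 0.12 rad and linear speed of each of socket_blue, socket_yellow, socket_red, socket_green below 0.02 m/s and angular speed of each of socket_blue, socket_yellow, socket_red, socket_green below 0.3 rad/s and horizontal distance between socket_yellow and cup_yellow below 0.011 m and z of socket_yellow in the frame of cup_yellow between 0.002 and 0.009 m and horizontal distance between socket_red and cup_red below 0.011 m and z of socket_red in the frame of cup_red between 0.002 and 0.009 m and horizontal distance between socket_green and cup_green below 0.011 m and z of socket_green in the frame of cup_green between 0.002 and 0.009 m and distance of each of socket_bare, extension from where it was at the start of the episode below 0.025 m and angle between each of socket_bare, extension's own z axis and vertical below 0.2 rad); the robot touches nothing.
It fails at once if the bare steel socket is knocked over or shifted by more than 25 mm (distance of socket_bare from where it was at the start of the episode above 0.025 m or angle between socket_bare's own z axis and vertical above 0.5 rad).
It fails at once if the black extension is knocked over or shifted by more than 25 mm (distance of extension from where it was at the start of the episode above 0.025 m or angle between extension's own z axis and vertical above 0.5 rad).
It also fails if it takes over 96 s, if anything falls off the work surface, if the arm or the gripper's body presses on something with over 40 N, if the wrist force passes 120 N, or if a joint passes its speed limit or range.

## Working session

There is one attempt and no reset: what is moved stays moved. The work goes in short steps, Python scripts to look and compute and a tool call to move; the robot and the scene stay as the last step left them, time stands still between calls to the robot, and variables do not carry over. Pictures are saved under pics/ and viewed, at most 14 in all, crops included, and the job is handed in when it is done.

Besides the shell and the picture viewer there is one more tool, called as name([rows], argument=value, ...), one row to a line, values as JSON. jog_arm: Moves the arm, as the interface text tells. Its arguments: {"type":"object","properties":{"commands":{"type":"array","items":{"type":"array","items":{"type":"number"}}}},"required":["commands"]}

```bash
mkdir -p pics
python3 - <<'E'
from cell import ctrl, optics
import cv2
o=ctrl.get_obs();print({k:o[k] for k in('time_s','tool_pos','ee_rot','grip_width')},ctrl.tcp_to_grasp)
for n in('top','scene'):
    c=optics.read_camera(n);cv2.imwrite(f'pics/{n}0.png',c['img']);print({k:v for k,v in c.items() if k!='img'})
E
```

```text
{'time_s': 0.0, 'tool_pos': array([0.14132184, 0.50529485, 0.23044805]), 'ee_rot': array([-4.2713884e-01, -3.1120843e+00,  2.4807144e-03]), 'grip_width': 0.0853869015144171} -0.0187
{'fx': 496.115146724595, 'fy': 496.115146724595, 'cx': 256.3198226986744, 'cy': 189.0822309273917, 'position': array([ 0.46290854, -0.01192732,  1.21570998]), 'orientation': array([ 0.04107917, -0.05272256, -1.57608474])}
{'fx': 370.15303857486856, 'fy': 370.15303857486856, 'cx': 256.0938691979612, 'cy': 189.77124933867876, 'position': array([ 1.1952917 , -0.29353665,  0.47003049]), 'orientation': array([0.92008969, 0.58076981, 1.05052447])}
```

View pics/top0.png

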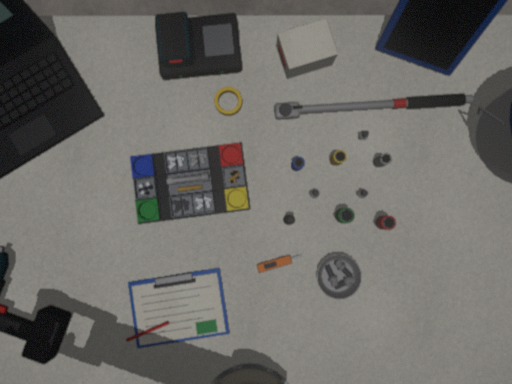

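View pics/scene0.png

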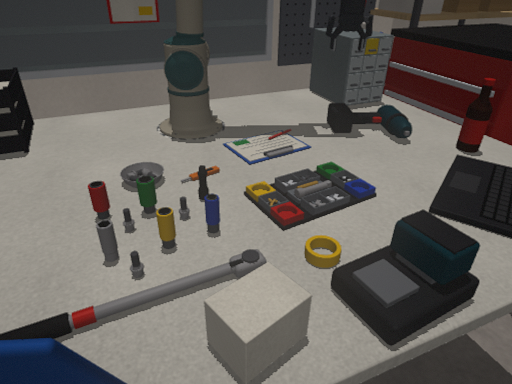

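```bash
cat > h.py <<'E'
import numpy as np, cv2
from cell import ctrl, optics
from scipy.spatial.transform import Rotation as R
from scipy.optimize import least_squares
def proj(P,c):
    q=R.from_rotvec(c['orientation']).inv().apply(np.atleast_2d(P)-c['position'])
    return np.c_[c['cx']+c['fx']*q[:,0]/-q[:,2], c['cy']-c['fy']*q[:,1]/-q[:,2]]
def ray(uv,z,c):
    d=R.from_rotvec(c['orientation']).apply([(uv[0]-c['cx'])/c['fx'],-(uv[1]-c['cy'])/c['fy'],-1.])
    return c['position']+d*(z-c['position'][2])/d[2]
def cyl(x,y,r,z0,z1):
    a=np.linspace(0,2*np.pi,40)
    return np.vstack([np.c_[x+r*np.cos(a),y+r*np.sin(a),0*a+z] for z in(z0,z1)])
def cen(pts):
    h=cv2.convexHull(np.asarray(pts,np.float32).reshape(-1,1,2));m=cv2.moments(h)
    return np.array([m['m10']/m['m00'],m['m01']/m['m00']])
HUE={'blue':(105,130),'yellow':(15,33),'red':(172,6),'green':(45,85)}
RAD={'blue':.0145,'yellow':.0155,'red':.017,'green':.0185}
def blobs(img,col,smin=110,vmin=35,amin=15):
    h=cv2.cvtColor(img,cv2.COLOR_BGR2HSV);a,b=HUE[col];H=h[...,0]
    m=((H>=a)&(H<=b)) if a<b else ((H>=a)|(H<=b))
    m=(m&(h[...,1]>smin)&(h[...,2]>vmin)).astype(np.uint8)
    cs,_=cv2.findContours(m,cv2.RETR_EXTERNAL,cv2.CHAIN_APPROX_NONE)
    return [k.reshape(-1,2) for k in cs if cv2.contourArea(k)>amin]
def locate(uv,c,r,z0,z1):
    g=ray(uv,(z0+z1)/2,c)[:2]
    return least_squares(lambda p:cen(proj(cyl(*p,r,z0,z1),c))-uv,g,diff_step=1e-4).x
E
python3 - <<'E'
from h import *
T=optics.read_camera('top');S=optics.read_camera('scene')
for col in HUE:
    for n,c in(('top',T),('scene',S)):
        for k in blobs(c['img'],col):
            u=cen(k);print(col,n,u.round(1),cv2.contourArea(k),'cyl',locate(u,c,RAD[col],.022,.082).round(4),'z.02',ray(u,.02,c)[:2].round(4))
for n,uv,z in(('bare',(384,159),.078),('ext',(289,218),.083),('n1',(363,134),.02),('n2',(314,193),.02),('n3',(362,193),.02)):print(n,ray(uv,z,T)[:2].round(3))
cv2.imwrite('pics/a.png',cv2.resize(T['img'][120:240,120:410],None,fx=2.7,fy=2.7,interpolation=2))
E
```

```text
blue top [139.4 298.5] 80.5 cyl [0.2805 0.2508] z.02 [0.275  0.2587]
blue top [213.1 295.6] 108.5 cyl [0.2862 0.0806] z.02 [0.2807 0.0835]
blue top [142.3 166. ] 424.0 cyl [0.5881 0.2465] z.02 [0.5918 0.2543]
blue top [436.5  30.4] 944.0 cyl [ 0.9112 -0.4552] z.02 [ 0.9243 -0.4682]
blue scene [ 46.8 363.6] 3880.5 cyl [ 0.8394 -0.4073] z.02 [ 0.8111 -0.4167]
blue scene [211.5 209.2] 272.0 cyl [ 0.5944 -0.1176] z.02 [ 0.5475 -0.1039]
blue scene [359.  187.9] 346.0 cyl [0.6398 0.2126] z.02 [0.5967 0.252 ]
blue scene [301.6 148.5] 19.0 cyl [0.4065 0.1999] z.02 [0.3454 0.2381]
blue scene [247.9 154.6] 65.5 cyl [0.387  0.0498] z.02 [0.3243 0.0764]
yellow top [236.  198.3] 454.0 cyl [0.5107 0.0267] z.02 [0.5124 0.0281]
yellow top [189.4 187.6] 39.5 cyl [0.5365 0.1357] z.02 [0.5388 0.1403]
yellow top [233.6 177.8] 20.5 cyl [0.5588 0.0324] z.02 [0.562  0.0339]
yellow top [337.  157.7] 22.5 cyl [ 0.6053 -0.2111] z.02 [ 0.6096 -0.2171]
yellow top [227.9 100.4] 550.5 cyl [0.7431 0.0454] z.02 [0.7515 0.0471]
yellow scene [322.3 250.9] 920.5 cyl [0.7915 0.0183] z.02 [0.76   0.0427]
yellow scene [1
[... 1126 characters left out ...]
2] z.02 [0.2202 0.2265]
red scene [376.4 119. ] 48.5 cyl [0.2964 0.5458] z.02 [0.227  0.6107]
red scene [453.6  89.5] 7130.0 cyl [0.1328 1.0828] z.02 [0.051  1.1891]
red scene [132.6  11.1] 90.0 cyl [-3.45    0.3014] z.02 [-3.8065  0.347 ]
green top [206.1 326.7] 144.5 cyl [0.2155 0.0969] z.02 [0.2079 0.1002]
green top [147.3 209.7] 409.5 cyl [0.4854 0.2339] z.02 [0.486  0.2415]
green scene [144.6 190.5] 93.0 cyl [ 0.4686 -0.2284] z.02 [ 0.4122 -0.2235]
green scene [329.6 167.9] 141.0 cyl [0.5324 0.2062] z.02 [0.4811 0.2449]
green scene [240.3 142. ] 23.0 cyl [0.3032 0.0622] z.02 [0.2343 0.0896]
bare [ 0.599 -0.316]
ext [ 0.464 -0.095]
n1 [ 0.667 -0.282]
n2 [ 0.524 -0.16 ]
n3 [ 0.523 -0.276]
```

View pics/a.png

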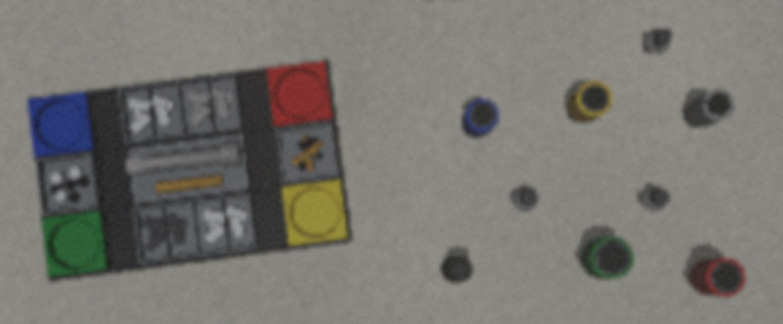

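jog_arm([
  [0,0,0,7.1,-1],
  [0,0,0,7.1,-1],
  [0,0,0,7.1,-1],
  [0,0,0,7.1,-1],
  [0,0,0,7.1,-1],
  [0,0,0,7.1,-1],
  [0,0,0,7.1,-1],
  [0,0,0,7.1,-1],
])

```text
time_s: 0.87
tool_pos: [0.1414, 0.5055, 0.2311]
ee_rot: [1.864, 2.529, -0.001]
force: [-0.6, 1.0, 0.1]
grip_width: 0.0856
grasp_force: 0.0
```

jog_arm([
  [0,0,0,7.1,-1],
  [0,0,0,7.1,-1],
  [0,0,0,3.4,-1],
  [-31.3,22.6,0,0,-1],
  [-31.3,22.6,0,0,-1],
  [-31.3,22.6,0,0,-1],
  [-31.3,22.6,0,0,-1],
  [-31.3,22.6,0,0,-1],
])

```text
time_s: 1.53
tool_pos: [0.2548, 0.3475, 0.2311]
ee_rot: [2.221, 2.222, 0.0]
force: [-0.2, 0.2, 0.1]
grip_width: 0.0858
grasp_force: 0.0
```

jog_arm([
  [-31.3,22.6,0,0,-1],
  [-31.3,22.6,0,0,-1],
  [-31.3,22.6,0,0,-1],
  [-31.3,22.6,0,0,-1],
  [-31.3,22.6,0,0,-1],
  [-31.3,22.6,0,0,-1],
  [-31.3,22.6,0,0,-1],
  [-31.3,22.6,0,0,-1],
])

```text
time_s: 2.2
tool_pos: [0.4357, 0.0967, 0.2313]
ee_rot: [2.222, 2.221, 0.001]
force: [0.2, 1.0, 0.6]
grip_width: 0.0853
grasp_force: 0.0
```

jog_arm([
  [-31.3,22.6,0,0,-1],
  [-31.3,22.6,0,0,-1],
  [-31.3,22.6,0,0,-1],
  [-31.3,22.6,0,0,-1],
  [-31.3,22.6,0,0,-1],
  [0,0,0,0,-1],
])

```text
time_s: 2.7
tool_pos: [0.5497, -0.063, 0.2291]
ee_rot: [-2.227, -2.214, 0.004]
force: [0.7, -0.2, -0.5]
grip_width: 0.0852
grasp_force: 0.0
```

Run:
```python
from h import *
c=optics.read_camera('wrist');cv2.imwrite('pics/w1.png',c['img']);print(c['position'],c['fx'])
for col in HUE:
    for k in blobs(c['img'],col,amin=100):
        u=cen(k);print(col,u.round(1),cv2.contourArea(k),locate(u,c,RAD[col],.022,.082).round(4),ray(u,.02,c)[:2].round(4))
```

```text
[0.55070061 0.01373773 0.37216319] 340.3562818952375
blue [302.5 216.5] 1071.0 [ 0.5925 -0.1155] [ 0.5976 -0.1312]
blue [27.6 15.5] 563.0 [0.3577 0.0661] [0.3337 0.0729]
yellow [312.1 298.5] 1327.0 [ 0.6063 -0.2119] [ 0.6128 -0.2381]
yellow [272.1  58.2] 313.5 [0.5608 0.0305] [0.5629 0.0342]
yellow [220.4  63.3] 3239.5 [0.5181 0.0272] [0.5126 0.0298]
yellow [469.   40.1] 4898.0 [0.7281 0.045 ] [0.7504 0.0492]
red [182.4 360.3] 566.0 [ 0.4594 -0.2956] [ 0.449  -0.3307]
red [331.4  47.7] 3393.5 [0.6108 0.0391] [0.6197 0.0433]
green [187.8 309.8] 1046.5 [ 0.4706 -0.2258] [ 0.4612 -0.2535]
```

View pics/w1.png

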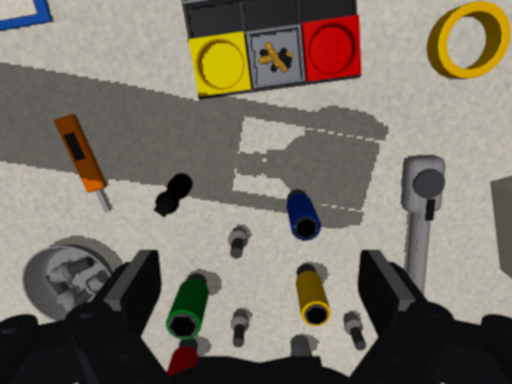

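jog_arm([
  [-28,21,0,0,-1],
  [-28,21,0,0,-1],
  [0,0,40,0,-1],
  [0,0,0,0,-1],
  [0,0,0,0,-1],
])

```text
time_s: 3.17
tool_pos: [0.5884, -0.1129, 0.1891]
ee_rot: [-2.217, -2.218, 0.004]
force: [0.3, -0.1, 1.2]
grip_width: 0.0858
grasp_force: 0.0
```

jog_arm([
  [-5.5,3.5,40,0,-1],
  [0,0,40,0,-1],
  [0,0,40,0,-1],
  [0,0,28,0,-0.3],
  [0,0,0,0,1],
  [0,0,0,0,1],
  [0,0,0,0,1],
  [0,0,0,0,1],
])

```text
time_s: 3.83
tool_pos: [0.5955, -0.1197, 0.0477]
ee_rot: [2.218, 2.218, 0.005]
force: [-0.4, 0.6, 5.6]
grip_width: 0.0278
grasp_force: 58.2
```

jog_arm([
  [0,0,0,0,1],
  [0,0,0,0,1],
  [0,0,0,0,1],
  [0,0,0,0,1],
])

```text
time_s: 4.17
tool_pos: [0.5955, -0.1198, 0.0477]
ee_rot: [2.218, 2.217, 0.006]
force: [-1.8, 0.9, 8.4]
grip_width: 0.0277
grasp_force: 58.5
```

jog_arm([
  [0,0,-40,0,1],
  [0,0,-40,0,1],
  [0,0,0,0,1],
  [37.4,0,0,0,1],
  [37.4,0,0,0,1],
  [37.4,0,0,0,1],
  [37.4,0,0,0,1],
  [37.4,0,0,0,1],
])

```text
time_s: 4.83
tool_pos: [0.5938, 0.0692, 0.1251]
ee_rot: [2.221, 2.219, 0.003]
force: [0.7, -0.9, -2.7]
grip_width: 0.0276
grasp_force: 59.5
```

jog_arm([
  [37.4,0,0,0,1],
  [37.4,0,0,0,1],
  [37.4,0,0,0,1],
  [37.4,0,0,0,1],
  [37.4,-2.5,0,0,1],
  [0,0,0,0,1],
  [0,0,0,0,1],
  [0,0,0,0,1],
])

```text
time_s: 5.5
tool_pos: [0.5914, 0.2544, 0.1242]
ee_rot: [2.221, 2.221, 0.002]
force: [1.2, -0.4, -1.2]
grip_width: 0.0273
grasp_force: 59.5
```

Run:
```python
from h import *
o=ctrl.get_obs();print(o['tool_pos'],o['ee_rot'],o['grip_width'],o['force'])
c=optics.read_camera('wrist');cv2.imwrite('pics/w2.png',c['img'])
for k in ('yellow','red','green','blue'):
    for b in blobs(c['img'],k,amin=300):print(k,cen(b).round(0),cv2.contourArea(b),ray(cen(b),.02,c)[:2].round(4))
t=np.array([*o['tool_pos'][:2],o['tool_pos'][2]-.0477]);print(proj([t,t+[0,0,.082]],c), proj([[.593,.2545,.02]],c))
```

```text
[0.59137302 0.25439908 0.12424544] [2.22095844e+00 2.22055058e+00 1.70046378e-03] 0.02731290413484639 [ 1.20594433 -0.37527767 -1.20021542]
green [121. 200.] 4771.0 [0.4853 0.2438]
blue [259. 230.] 11315.5 [0.5917 0.2182]
[[258.3469875  214.11958912]
 [258.4004423  296.27083994]] [[260.46667445 186.24015799]]
```

View pics/w2.png

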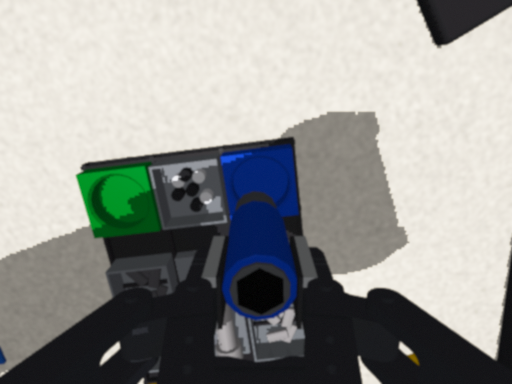

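jog_arm([
  [1,1.5,25,0,1],
  [0,0,25,0,1],
  [0,0,10,0,1],
  [0,0,6,0,1],
  [0,0,2,0,1],
  [0,0,0,0,1],
])

```text
time_s: 6.05
tool_pos: [0.5933, 0.2548, 0.0573]
ee_rot: [2.223, 2.219, 0.002]
force: [-1.7, -0.5, 2.0]
grip_width: 0.0276
grasp_force: 59.0
```

jog_arm([
  [0,0,2,0,1],
  [0,0,0,0,1],
])

```text
time_s: 6.22
tool_pos: [0.5935, 0.2551, 0.0572]
ee_rot: [2.222, 2.219, 0.004]
force: [-7.0, -2.5, 12.0]
grip_width: 0.0279
grasp_force: 60.7
```

jog_arm([
  [0,0,2,0,1],
  [0,0,0,0,1],
])

```text
time_s: 6.38
tool_pos: [0.5937, 0.2554, 0.0571]
ee_rot: [2.222, 2.219, 0.005]
force: [-11.2, -3.3, 21.6]
grip_width: 0.0276
grasp_force: 62.4
```

jog_arm([
  [0,0,-3,0,1],
  [0,0,0,0,-0.4],
  [0,0,0,0,-0.4],
  [0,0,0,0,-0.4],
  [0,0,0,0,-0.4],
  [0,0,-40,0,-0.4],
  [0,0,-40,0,-0.8],
  [0,0,0,0,-1],
])

```text
time_s: 7.05
tool_pos: [0.596, 0.2567, 0.144]
ee_rot: [2.218, 2.217, 0.02]
force: [0.8, 0.6, 2.4]
grip_width: 0.0811
grasp_force: 0.0
```

Run:
```python
from h import *
o=ctrl.get_obs();print(o['tool_pos'],o['grip_width'],o['force'])
c=optics.read_camera('wrist');cv2.imwrite('pics/w3.png',c['img'][60:360,60:460])
```

```text
[0.59595751 0.25667562 0.14398903] 0.08111194251994357 [0.75513134 0.59588372 2.43186114]
```

View pics/w3.png

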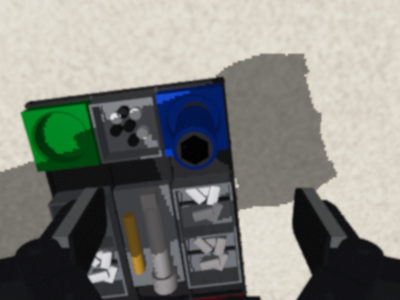

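jog_arm([
  [-39.2,0,0,0,-1],
  [-39.2,0,0,0,-1],
  [-39.2,0,0,0,-1],
  [-39.2,0,0,0,-1],
  [-39.2,0,0,0,-1],
  [-39.2,0,0,0,-1],
  [-39.2,0,0,0,-1],
  [-39.2,0,0,0,-1],
])

```text
time_s: 7.77
tool_pos: [0.5918, -0.0599, 0.1332]
ee_rot: [-2.221, -2.22, 0.001]
force: [1.8, 0.2, -0.1]
grip_width: 0.0852
grasp_force: 0.0
```

jog_arm([
  [-39.2,0,0,0,-1],
  [-39.2,5,0,0,-1],
  [-39.2,5,0,0,-1],
  [-39.2,0,0,0,-1],
  [0,0,0,0,-1],
  [0,0,0,0,-1],
  [0,0,0,0,-1],
])

```text
time_s: 8.35
tool_pos: [0.602, -0.2147, 0.1331]
ee_rot: [-2.221, -2.219, 0.0]
force: [-1.1, -0.3, -0.4]
grip_width: 0.0853
grasp_force: 0.0
```

jog_arm([
  [0,4,30,0,-1],
  [0,0,35,0,-1],
  [0,0,20,0,-0.5],
  [0,0,0,0,0],
  [0,0,0,0,1],
  [0,0,0,0,1],
  [0,0,0,0,1],
  [0,0,0,0,1],
])

```text
time_s: 9.02
tool_pos: [0.6077, -0.215, 0.0521]
ee_rot: [2.219, 2.219, 0.003]
force: [-0.9, 0.3, 4.2]
grip_width: 0.0292
grasp_force: 59.4
```

jog_arm([
  [0,0,0,0,1],
  [0,0,0,0,1],
])

```text
time_s: 9.18
tool_pos: [0.6078, -0.2151, 0.0522]
ee_rot: [2.219, 2.218, 0.004]
force: [-0.9, 1.7, 5.9]
grip_width: 0.0292
grasp_force: 59.5
```

jog_arm([
  [0,0,-40,0,1],
  [0,0,-40,0,1],
  [34.8,-13.6,0,0,1],
  [34.8,-13.6,0,0,1],
  [34.8,-13.6,0,0,1],
  [34.8,-13.6,0,0,1],
  [34.8,-13.6,0,0,1],
  [34.8,-13.6,0,0,1],
])

```text
time_s: 9.85
tool_pos: [0.5239, -0.0047, 0.1298]
ee_rot: [2.222, 2.22, 0.001]
force: [0.7, 1.2, -2.1]
grip_width: 0.0296
grasp_force: 60.1
```

jog_arm([
  [34.8,-13.6,0,0,1],
  [0,0,0,0,1],
  [0,0,0,0,1],
  [0,0,0,0,1],
])

```text
time_s: 10.18
tool_pos: [0.5115, 0.0285, 0.1298]
ee_rot: [2.221, 2.221, 0.001]
force: [-0.5, 0.5, -2.3]
grip_width: 0.0295
grasp_force: 60.0
```

jog_arm([
  [0,1,25,0,1],
  [0,0,25,0,1],
  [0,0,10,0,1],
  [0,0,6,0,1],
  [0,0,2,0,1],
  [0,0,0,0,1],
  [0,0,1,0,1],
  [0,0,0,0,1],
])

```text
time_s: 10.85
tool_pos: [0.5133, 0.0281, 0.0621]
ee_rot: [2.222, 2.219, 0.002]
force: [-3.1, 0.5, 5.5]
grip_width: 0.0294
grasp_force: 61.4
```

jog_arm([
  [0,0,-1,0,1],
  [0,0,0,0,-0.4],
  [0,0,0,0,-0.4],
  [0,0,0,0,-0.4],
  [0,0,0,0,-0.4],
  [0,0,-40,0,-0.4],
  [0,0,-40,0,-0.8],
  [0,0,0,0,-1],
])

```text
time_s: 11.52
tool_pos: [0.5159, 0.0287, 0.1498]
ee_rot: [2.215, 2.214, 0.015]
force: [0.6, -0.5, 1.8]
grip_width: 0.0815
grasp_force: 0.0
```

jog_arm([
  [-36.9,-6.1,0,0,-1],
  [-36.9,-6.1,0,0,-1],
  [-36.9,-6.1,0,0,-1],
  [-36.9,-6.1,0,0,-1],
  [-36.9,-6.1,0,0,-1],
  [-36.9,-6.1,0,0,-1],
  [-36.9,-6.1,0,0,-1],
  [0,0,0,0,-1],
])

```text
time_s: 12.18
tool_pos: [0.4681, -0.235, 0.1413]
ee_rot: [2.227, 2.213, -0.002]
force: [0.4, -0.3, -0.1]
grip_width: 0.0854
grasp_force: 0.0
```

jog_arm([
  [0,0,0,0,-1],
  [0,0,0,0,-1],
])

```text
time_s: 12.35
tool_pos: [0.4695, -0.2293, 0.1411]
ee_rot: [-2.222, -2.22, -0.001]
force: [0.5, 0.4, 0.6]
grip_width: 0.0854
grasp_force: 0.0
```

Run:
```python
from h import *
o=ctrl.get_obs();print(o['tool_pos'],o['grip_width'],o['force'])
c=optics.read_camera('wrist')
for col in ('green','red'):
    for k in blobs(c['img'],col,amin=100):
        u=cen(k);print(col,u.round(1),cv2.contourArea(k),locate(u,c,RAD[col],.022,.082).round(4))
t=optics.read_camera('top')['img'][120:240,120:410]
s=optics.read_camera('scene')['img'][130:280,70:400]
cv2.imwrite('pics/w4.png',np.vstack([cv2.resize(c['img'],(512,384))[180:,:], cv2.resize(t,(512,212),interpolation=2),cv2.resize(s,(512,184))]))
```

```text
[ 0.4694943  -0.22931393  0.14110728] 0.08540817945395508 [0.540375   0.44068665 0.60984233]
green [259.7 192.1] 2976.0 [ 0.4703 -0.2253]
red [238.  306.8] 2896.5 [ 0.4534 -0.3212]
```

View pics/w4.png

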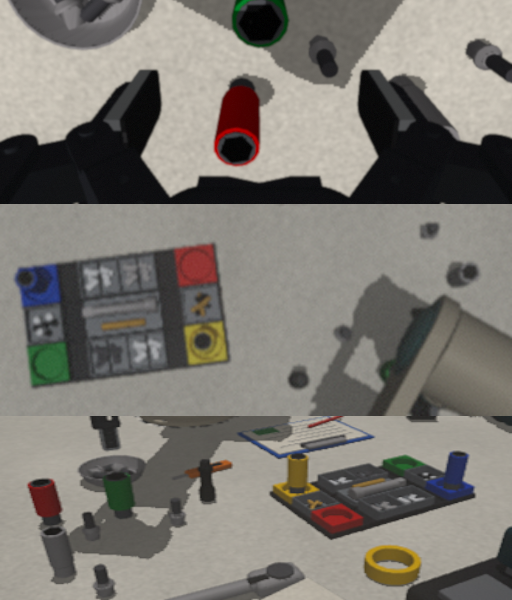

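jog_arm([
  [1,0.5,35,0,-1],
  [0,0,35,0,-1],
  [0,0,18,0,-0.7],
  [0,0,0,0,-0.4],
  [0,0,0,0,1],
  [0,0,0,0,1],
  [0,0,0,0,1],
  [0,0,0,0,1],
])

```text
time_s: 13.17
tool_pos: [0.4713, -0.229, 0.0556]
ee_rot: [2.219, 2.218, 0.002]
force: [0.2, 1.0, 4.5]
grip_width: 0.0355
grasp_force: 60.3
```

jog_arm([
  [0,0,0,0,1],
  [0,0,0,0,1],
])

```text
time_s: 13.33
tool_pos: [0.4713, -0.2291, 0.0556]
ee_rot: [2.219, 2.218, 0.002]
force: [0.8, 1.1, 6.3]
grip_width: 0.0356
grasp_force: 60.5
```

jog_arm([
  [0,0,-35,0,1],
  [0,0,-35,0,1],
  [0,0,-35,0,1],
  [0,0,0,0,1],
  [39.25,1.2,0,0,1],
  [39.25,1.2,0,0,1],
  [39.25,1.2,0,0,1],
  [39.25,1.2,0,0,1],
])

```text
time_s: 14.0
tool_pos: [0.4742, -0.0701, 0.1578]
ee_rot: [-2.223, -2.219, 0.0]
force: [0.9, 0.8, -3.3]
grip_width: 0.0356
grasp_force: 61.1
```

jog_arm([
  [39.25,1.2,0,0,1],
  [39.25,1.2,0,0,1],
  [39.25,1.2,0,0,1],
  [39.25,1.2,0,0,1],
  [39.25,1.2,0,0,1],
  [39.25,1.2,0,0,1],
  [39.25,1.2,0,0,1],
  [39.25,1.2,0,0,1],
])

```text
time_s: 14.67
tool_pos: [0.484, 0.2443, 0.1578]
ee_rot: [-2.222, -2.221, 0.001]
force: [2.0, 0.3, -2.9]
grip_width: 0.0356
grasp_force: 61.1
```

jog_arm([
  [0,0,0,0,1],
  [0,0,0,0,1],
  [0,0,0,0,1],
])

```text
time_s: 14.92
tool_pos: [0.4843, 0.2421, 0.1577]
ee_rot: [-2.222, -2.221, 0.002]
force: [0.4, -0.1, -3.5]
grip_width: 0.0349
grasp_force: 61.1
```

Descend .1577 → about .065.

jog_arm([
  [0.5,1,35,0,1],
  [0,0,30,0,1],
  [0,0,15,0,1],
  [0,0,8,0,1],
  [0,0,4,0,1],
  [0,0,0,0,1],
  [0,0,1.5,0,1],
  [0,0,0,0,1],
])

```text
time_s: 15.58
tool_pos: [0.4864, 0.2429, 0.0659]
ee_rot: [2.222, 2.22, 0.004]
force: [0.6, -0.1, -3.1]
grip_width: 0.0353
grasp_force: 61.3
```

jog_arm([
  [0,0,1,0,1],
  [0,0,0,0,1],
  [0,0,1,0,1],
  [0,0,0,0,1],
])

```text
time_s: 15.92
tool_pos: [0.4865, 0.2435, 0.0655]
ee_rot: [2.221, 2.22, 0.005]
force: [-4.3, -2.4, 10.9]
grip_width: 0.0357
grasp_force: 63.0
```

jog_arm([
  [0,0,-2,0,1],
  [0,0,0,0,-0.4],
  [0,0,0,0,-0.4],
  [0,0,0,0,-0.4],
  [0,0,0,0,-0.4],
  [0,0,-35,0,-0.4],
  [0,0,-35,0,-0.4],
  [0,0,-30,0,-0.4],
])

```text
time_s: 16.58
tool_pos: [0.4856, 0.2429, 0.1665]
ee_rot: [2.222, 2.221, 0.001]
force: [0.6, 0.6, 0.7]
grip_width: 0.0598
grasp_force: 0.0
```

jog_arm([
  [0,0,0,0,-0.4],
  [-37.7,-2.1,0,0,-0.4],
  [-37.7,-2.1,0,0,-0.4],
  [-37.7,-2.1,0,0,-0.4],
  [-37.7,-2.1,0,0,-0.4],
  [-37.7,-2.1,0,0,-0.4],
  [-37.7,-2.1,0,0,-0.4],
  [-37.7,-2.1,0,0,-0.4],
])

```text
time_s: 17.25
tool_pos: [0.4703, -0.0227, 0.1647]
ee_rot: [2.222, 2.221, 0.001]
force: [0.9, -0.8, 0.7]
grip_width: 0.0597
grasp_force: 0.0
```

jog_arm([
  [-37.7,-2.1,0,0,-1],
  [-37.7,-2.1,0,0,-1],
  [-37.7,-2.1,0,0,-1],
  [-37.7,-2.1,0,0,-1],
  [-37.7,-2.1,0,0,-1],
  [-37.7,-2.1,0,0,-1],
  [-37.7,-2.1,0,0,-1],
  [-37.7,-2.1,0,0,-1],
])

```text
time_s: 17.92
tool_pos: [0.4533, -0.3245, 0.1645]
ee_rot: [2.222, 2.221, 0.0]
force: [0.3, 0.3, 0.2]
grip_width: 0.0852
grasp_force: 0.0
```

jog_arm([
  [0,0,0,0,-1],
  [0,0,0,0,-1],
  [0,0,0,0,-1],
])

```text
time_s: 18.17
tool_pos: [0.4538, -0.3222, 0.1643]
ee_rot: [-2.222, -2.22, -0.001]
force: [-0.8, 0.5, -0.4]
grip_width: 0.0858
grasp_force: 0.0
```

Run:
```python
from h import *
o=ctrl.get_obs();print(o['tool_pos'],o['grip_width'],o['force'])
c=optics.read_camera('wrist')
for k in blobs(c['img'],'red',amin=100):
    u=cen(k);print(u.round(1),cv2.contourArea(k),locate(u,c,RAD['red'],.022,.082).round(4))
```

```text
[ 0.45375151 -0.3222043   0.16432011] 0.08577908772008455 [-0.76123363  0.45720246 -0.40109826]
[258.3 186.2] 2166.0 [ 0.4535 -0.3214]
```

Well aligned on red; descend 110 mm and grip.

jog_arm([
  [0,0.5,40,0,-1],
  [0,0,40,0,-1],
  [0,0,30,0,-0.7],
  [0,0,0,0,-0.4],
  [0,0,0,0,1],
  [0,0,0,0,1],
  [0,0,0,0,1],
  [0,0,0,0,1],
])

```text
time_s: 18.88
tool_pos: [0.4558, -0.3234, 0.058]
ee_rot: [2.218, 2.218, 0.001]
force: [-0.5, 1.2, 7.2]
grip_width: 0.0323
grasp_force: 59.8
```

jog_arm([
  [0,0,0,0,1],
  [0,0,0,0,1],
])

```text
time_s: 19.05
tool_pos: [0.4558, -0.3235, 0.058]
ee_rot: [2.218, 2.217, 0.001]
force: [-0.4, 0.6, 7.7]
grip_width: 0.0322
grasp_force: 59.8
```

jog_arm([
  [0,0,-35,0,1],
  [0,0,-35,0,1],
  [0,0,-35,0,1],
  [0,0,0,0,1],
  [33.2,14.9,0,0,1],
  [33.2,14.9,0,0,1],
  [33.2,14.9,0,0,1],
  [33.2,14.9,0,0,1],
])

```text
time_s: 19.72
tool_pos: [0.5144, -0.1884, 0.1602]
ee_rot: [2.222, 2.219, 0.001]
force: [-0.0, -1.2, -2.9]
grip_width: 0.0324
grasp_force: 60.2
```

jog_arm([
  [33.2,14.9,0,0,1],
  [33.2,14.9,0,0,1],
  [33.2,14.9,0,0,1],
  [33.2,14.9,0,0,1],
  [33.2,14.9,0,0,1],
  [33.2,14.9,0,0,1],
  [33.2,14.9,0,0,1],
  [0,0,0,0,1],
])

```text
time_s: 20.38
tool_pos: [0.6196, 0.0487, 0.1596]
ee_rot: [-2.215, -2.227, -0.004]
force: [0.3, 0.5, -3.0]
grip_width: 0.0323
grasp_force: 60.5
```

jog_arm([
  [0,0,0,0,1],
  [0,0,0,0,1],
])

```text
time_s: 20.55
tool_pos: [0.6182, 0.0424, 0.1597]
ee_rot: [2.222, 2.221, -0.001]
force: [-0.3, -0.8, -2.8]
grip_width: 0.0324
grasp_force: 60.5
```

jog_arm([
  [0,0.5,35,0,1],
  [0,0,30,0,1],
  [0,0,15,0,1],
  [0,0,8,0,1],
  [0,0,4,0,1],
  [0,0,0,0,1],
  [0,0,1,0,1],
  [0,0,0,0,1],
])

```text
time_s: 21.22
tool_pos: [0.6197, 0.042, 0.0682]
ee_rot: [2.221, 2.219, 0.003]
force: [0.5, -0.9, -0.8]
grip_width: 0.0322
grasp_force: 60.9
```

jog_arm([
  [0,0,1,0,1],
  [0,0,0,0,1],
  [0,0,1,0,1],
  [0,0,0,0,1],
])

```text
time_s: 21.55
tool_pos: [0.6199, 0.0423, 0.068]
ee_rot: [2.22, 2.219, 0.003]
force: [-5.3, -0.4, 11.2]
grip_width: 0.0321
grasp_force: 62.3
```

Contact at the expected height; release, rise, back away and check.

jog_arm([
  [0,0,-2,0,1],
  [0,0,0,0,-0.4],
  [0,0,0,0,-0.4],
  [0,0,0,0,-0.4],
  [0,0,0,0,-0.4],
  [0,0,-35,0,-0.4],
  [0,0,-35,0,-0.4],
  [0,0,-35,0,-0.4],
])

```text
time_s: 22.22
tool_pos: [0.6184, 0.0426, 0.1724]
ee_rot: [-2.221, -2.22, 0.002]
force: [0.1, -0.5, 0.5]
grip_width: 0.0603
grasp_force: 0.0
```

jog_arm([
  [-30,-20,-10,0,-0.4],
  [-30,-20,-10,0,-0.4],
  [-30,-20,-10,0,-0.4],
  [-30,-20,0,0,-0.4],
  [-30,-20,0,0,-0.4],
  [-30,-20,0,0,-0.4],
  [0,0,0,0,-0.4],
  [0,0,0,0,-0.4],
])

```text
time_s: 22.88
tool_pos: [0.4982, -0.1387, 0.202]
ee_rot: [2.225, 2.217, 0.001]
force: [1.0, -0.8, 0.4]
grip_width: 0.0598
grasp_force: 0.0
```

Run:
```python
from h import *
o=ctrl.get_obs();print(o['tool_pos'],o['grip_width'],o['force'])
t=optics.read_camera('top');s=optics.read_camera('scene')
C={'blue':(.593,.2545),'yellow':(.5125,.0285),'green':(.4855,.2425),'red':(.6195,.042)}
for col in C:
    for b in blobs(s['img'],col,amin=60):
        p=locate(cen(b),s,RAD[col],.032,.092)
        if np.hypot(*(p-C[col]))<.08:print(col,cen(b),p.round(3))
    print(col,'mouth expected in top px',proj([[*C[col],.092]],t).round(1))
a=cv2.resize(t['img'][130:240,120:300],None,fx=3,fy=3,interpolation=2);b=cv2.resize(s['img'][130:280,70:400],(540,245))
cv2.imwrite('pics/f.png',np.vstack([a,b]))
```

```text
[ 0.4981616  -0.13869162  0.20204037] 0.059785140211250844 [ 0.97433715 -0.75535195  0.36519582]
blue [360.94148244 180.02123971] [0.626 0.226]
blue mouth expected in top px [[135.2 162.1]]
yellow [260.18547174 181.5377176 ] [0.545 0.013]
yellow mouth expected in top px [[234.8 196.9]]
green mouth expected in top px [[140.1 209.4]]
red [287.43643264 203.56657179] [0.648 0.026]
red mouth expected in top px [[228.7 150. ]]
```

View pics/f.png

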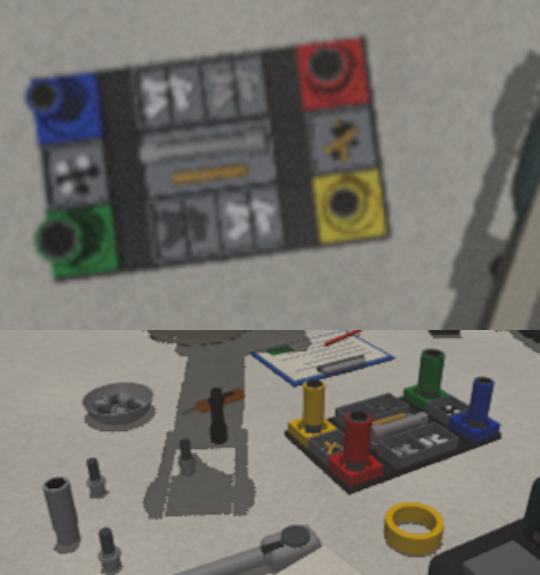

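All four sockets stand upright. Their mouths in the top view, at (134,162), (234,198), (139,210) and (229,152), are within about 2 px of where they should be. The bystanders are still standing.

```bash
python3 -c "
from cell import ctrl
print(ctrl.sign_off())"
```

```text
the job is handed in; nothing more can be done
None
```

I placed all four sleeved sockets upright in the cups of their own colour, left the bare socket and extension standing, and handed the job in at about 23 s; the sign-off returned no verdict.

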